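Clear the thin cup and bring the teapot from its warmer to the trivet

ROBOT

A 7-joint arm with a two-finger parallel gripper is mounted at the origin on the work surface. World frame = base frame: x ahead of the robot, y to its left, z up, the work surface at z = 0. Lengths are in m, angles in degrees, forces in N, time in s.
With the tool pointing down it reaches from about 0.425 to 0.875 m from the base axis. Payload 4.7 kg.
Tool frame: the origin (TCP) lies at the very end of the fingers, on their centre line; the grasp point (between the pads) lies 19 mm behind it; z points along the fingers, y is the line along which they close (so a half turn about z gives the same grasp; the last joint's range is limited). The gripper opens to 87 mm and grips with 3 to 60 N. Pads are 19 mm wide; open, the fingers measure 117 mm over their backs; the gripper's body (75 mm by 190 mm) begins 51 mm behind the grasp point.
Start: joints at [-72.13, 18.392, -4.016, 83.108, 1.295, 78.541, -3.26], TCP at [0.191, 0.621, 0.223] pointing down, gripper open.
Joint ranges: [-163.93, 163.93], [-17.29, 119.83], [-79.2, 71.16], [3.27, 140.29], [-89.18, 269.18], [5.43, 117.66], [-154.24, 154.24]. Speed limits (degrees/s): [147.25, 147.25, 180, 180, 180, 180, 180].

INTERFACE

Orientations are given as [roll, pitch, yaw] about the fixed x, y, z axes, in that order (R = Rz(yaw) Ry(pitch) Rx(roll)).
In Python, from cell import get_obs, eyes, env gives the robot as it stands.
- The arm moves only by the tool servo_tool, never from a script. Its argument "series" is a list that holds one entry, the list of rows, each a list of 7 numbers: the shift along the tool's x, y, z in units of 300 mm (1.0 is 300 mm), then the turn, a rotation vector about the tool's x, y, z in units of pi rad (1.0 is pi rad), then the opening, from 0 (shut) to 1 (fully open). In form: [[[tx, ty, tz, wx, wy, wz, gripper], ...]]. A call has 1 to 12 rows; each row is the pose to reach, as a shift and turn from the pose commanded when the call began, along the tool's axes at that moment, turning the shorter way round; what a row does not reach only later rows make up. A row lasts 1/12 s, in which the tool goes at most 41.7 mm and 7.16 degrees, less where a joint would pass 70% of its speed; a pose out of reach is approached as far as the arm can. A call with a number of a shift or a turn outside -1 to 1 is refused whole. A call with a gripper value outside its range is refused whole. The fingers move at their own pace and stop on an object; "grip_force" is the grip in N (left out, the last holds). Time passes only in rows, so rows that repeat a pose let the fingers close. It gives the time, the measured TCP pose, the force, the opening and the grip force at its end, in the units of the state.
- get_obs(): the state, without advancing time (a new reading comes with each control period).
- eyes.read_camera(name): name is "scene" or "top" or "wrist"; returns a dict with "frame" (480x640x3 uint8, red, green, blue), "depth" (480x640 float32, m along the optical axis (not along the pixel's ray), 0 where there is no reading), "fx", "fy", "cx", "cy" (pixels), "origin" and "rotation" of the camera in the world; the wrist camera has in their place "mount" (4x4, takes a point from camera to tool coordinates, whose origin is the TCP and whose axes are the flange's). Camera axes: x right, y down, z forward; pixel columns grow to the right and rows downward; lengths in m; the calibration is good to about 2 mm. The wrist camera is an equidistant fisheye: a pixel r from the principal point sees the ray r / f radians off the axis. A picture is of the moment at which its call begins: read the wrist's pose just before it.
- env.sign_off(): hands the job in; it is judged then, once.
The state is a dict: "time_s": time; "qpos": joint angles; "joint_velocities": joint speeds; "effort": joint torques, N m; "tool_pos": TCP position; "tool_rot": TCP orientation; "force": force on the tool from outside, world axes, zero at the start; "wrist_torque": the same for the moment, N m; "grip_width": finger opening in m; "grasp_force": force on a finger pad.
Only numpy, scipy, OpenCV 4.12 (cv2) and the standard library are available. Lean on these libraries where they do the work, as an engineer would, in place of code of your own. Each camera call takes 0.05 s, during which the arm holds its last target. There are 200 camera calls.

TASK

Tea is ready: take the thin porcelain cup that was left on the green trivet and stand it on the cork coaster, then lift the teapot off its warmer by the handle over its top and set it down on the trivet. Treat both as fragile: squeeze the cup with no more than about 8 N and the teapot's handle with no more than about 15 N per finger, put them down softly without a knock, keep them upright all the way, and leave each standing with its whole foot on its mat. Do not disturb the bottle, caddy, pepper mill or sugar jar standing between them.

Things in the scene. Friction and masses are not known exactly. Their poses are not given: they have to be found in the camera images.
- cup: thin white porcelain cup, no handle, open top, 65 mm high, 58 mm outside diameter (straight from 14 mm height up, wall 4 mm; foot 42 mm), about 0.13 kg, upright on the trivet near its middle. Origin: centre of the underside, z up. Cracks when squeezed much over 8 N per finger or knocked
- teapot: closed white ceramic teapot, about 0.55 kg, upright on the warmer: belly of 120 mm diameter, widest at 45 mm height, foot of 84 mm diameter, lid knob up to 113 mm, total height 165 mm. Spout along its own +x, its tip 104 mm from the axis at 98 mm height. Handle bar over the top, see teapot_handle. Origin: centre of the underside, z up
- teapot_handle (a point): middle of the teapot's fixed handle, 158 mm above its underside, axes as the teapot's: a straight wooden bar along x, 90 mm long, 12 mm wide (y), 14 mm high, on two steel legs at x = +-50 mm; 38 mm of free space between bar and lid knob. Hold it with no more than about 15 N per finger
- warmer: fixed steel tea warmer: two discs of 116 mm diameter on four posts, flat top 60 mm above the shelf, on which the teapot starts. Origin: centre of the underside on the shelf; z up
- trivet: fixed round green silicone trivet, 150 mm diameter, 8 mm thick, flat. Origin: centre of the underside on the shelf; z up
- coaster: fixed round cork coaster, 100 mm diameter, 6 mm thick, flat, empty. Origin: centre of the underside on the shelf; z up
- bottle: green glass oil bottle, 60 mm diameter, 240 mm high, a bystander. Origin: centre of the underside
- caddy: closed steel tea caddy, a plain cylinder 72 mm diameter, 130 mm high, a bystander. Origin: centre of the underside
- mill: turned dark wooden pepper mill, 56 mm diameter, 190 mm high, a bystander. Origin: centre of the underside
- jar: blue ceramic sugar jar with a lid knob, 72 mm diameter, 90 mm high, a bystander. Origin: centre of the underside
There are look-alikes about, which are no part of the job. There is more than one size of the cup; the one meant has the size given above.

How it is judged:
By the outcome, as a careful person would: the job done as asked, in the order asked, and still so for the second after the job is handed in, with the robot touching nothing.
It also fails if it takes over 72 s, if anything falls off the work surface, if the arm or the gripper's body presses on something with over 40 N, if the wrist force passes 120 N, or if a joint passes its speed limit or range.

## Working session

There is one attempt and no reset: what is moved stays moved. The work goes in short steps, Python scripts to look and compute and a tool call to move; the robot and the scene stay as the last step left them, time stands still between calls to the robot, and variables do not carry over. Pictures are saved under pics/ and viewed, at most 10 in all, crops included, and the job is handed in when it is done.

Besides the shell and the picture viewer there is one more tool, called after ">>>" by a JSON object that holds its "method" and its "body", one argument or row to a line. servo_tool: Moves the arm, as the interface text tells. Shifts and turns lie within -1 to 1; 1 stands for 300 mm of shift or pi rad of turn. Its arguments: {"type":"object","properties":{"series":{"type":"array"},"grip_force":{"type":"number"}},"required":["series"]}

```bash
mkdir -p pics; ls; python3 - <<'E'
from cell import get_obs, eyes
import cv2,numpy as np,pickle
o=get_obs();print({k:np.round(v,3) for k,v in o.items()})
d={}
for n in("scene","top"):
    c=eyes.read_camera(n);d[n]=c
    cv2.imwrite(f"pics/{n}0.png",c["frame"][:,:,::-1]);print(n,c["fx"],c["cx"],c["cy"],c["origin"],np.round(c["rotation"],3).tolist())
pickle.dump(d,open("c0.pkl","wb"))
E
```

```text
pics
{'time_s': np.float64(0.0), 'qpos': array([-72.13 ,  18.439,  -4.017,  83.175,   1.296,  78.541,  -3.26 ]), 'joint_velocities': array([-0.03 , -0.066,  0.07 ,  0.083,  0.005, -0.044, -0.043]), 'effort': array([-0.0000e+00, -4.9128e+01, -4.0400e-01, -3.1253e+01, -6.4000e-02,
        4.4000e-02,  0.0000e+00]), 'tool_pos': array([0.191, 0.621, 0.221]), 'tool_rot': array([-1.79890e+02,  7.00000e-03,  1.62941e+02]), 'force': array([ 0.399,  0.06 , -0.19 ]), 'wrist_torque': array([ 0.016, -0.025, -0.005]), 'grasp_force': np.float64(0.0), 'grip_width': np.float64(0.087)}
scene 542.0221438730141 330.8313582549663 237.70922589827643 [0.91686773 0.84437899 1.0230583 ] [-133.522, 0.082, 152.421]
top 450.7339768303039 320.3386431299883 243.34095260879278 [0.38905371 0.03735909 1.05574632] [-173.179, -0.793, -90.327]
```

View pics/top0.png

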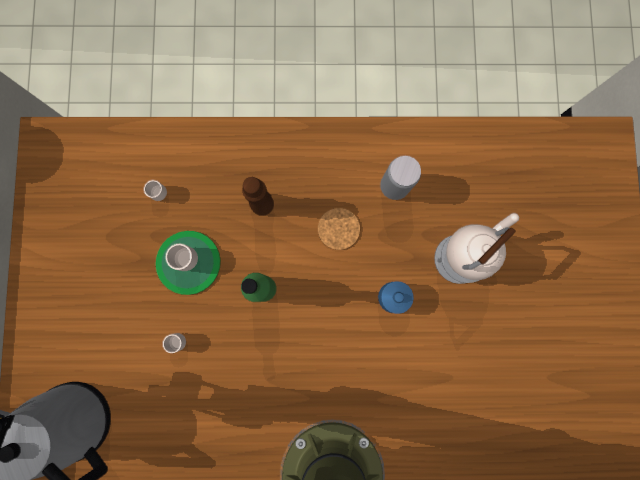

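View pics/scene0.png

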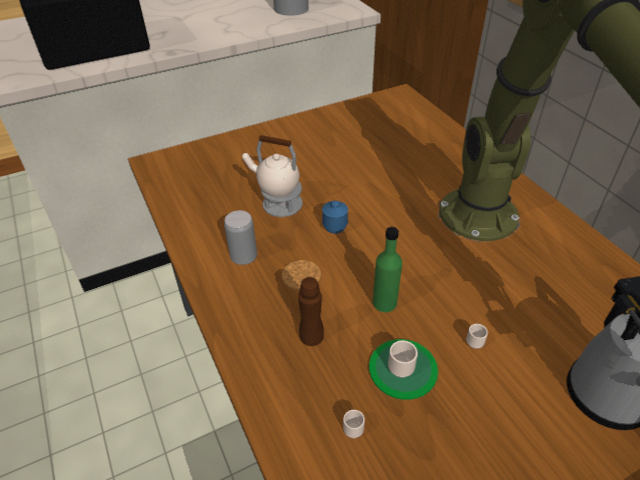

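The top view shows the trivet at about (188,262) with the larger cup on it at (181,257). The coaster is at (339,229), the teapot belly at (475,252) with its handle bar running from (468,268) to (513,232), and the spout points up-right. The bottle is at (257,288), mill (258,197), caddy (401,178) and jar (397,297). Two smaller cups are decoys, at (155,190) and (174,343). The scene view agrees with this layout.

```bash
cat > h.py <<'E'
import numpy as np,cv2,pickle
from scipy.spatial.transform import Rotation as Ro
from scipy.optimize import least_squares
def R(e): return Ro.from_euler('xyz',e,degrees=True).as_matrix()
def cloud(c):
    v,u=np.mgrid[:480,:640]; d=c["depth"]
    p=np.stack([(u-c["cx"])/c["fx"]*d,(v-c["cy"])/c["fy"]*d,d],-1)
    return p@R(c["rotation"]).T+np.array(c["origin"])
def onplane(c,uv,z):
    uv=np.atleast_2d(uv).astype(float)
    r=np.c_[(uv[:,0]-c["cx"])/c["fx"],(uv[:,1]-c["cy"])/c["fy"],np.ones(len(uv))]@R(c["rotation"]).T
    o=np.array(c["origin"]); return o+r*((z-o[2])/r[:,2])[:,None]
def circ(p):
    f=lambda x:np.hypot(p[:,0]-x[0],p[:,1]-x[1])-x[2]
    s=least_squares(f,[*p[:,:2].mean(0),.03],loss='soft_l1',f_scale=.002)
    return np.round(s.x*1000,1),round(float(np.std(f(s.x)))*1000,1)
E
python3 - <<'E'
from h import *
d=pickle.load(open("c0.pkl","rb"))
for n in("top","scene"):
    c=d[n];P=cloud(c);hsv=cv2.cvtColor(c["frame"],cv2.COLOR_RGB2HSV);H,S,V=[hsv[...,i].astype(int) for i in range(3)]
    z=P[...,2];ok=c["depth"]>0
    tab=ok&(np.abs(z)<.004)&(P[...,0]>.3)&(P[...,0]<.7)
    print(n,"table z",np.median(z[ok&(abs(z)<.02)&(P[...,0]>.3)&(P[...,0]<.7)]))
    reg=lambda x,y,r:(np.hypot(P[...,0]-x,P[...,1]-y)<r)&ok
    def hull(m,zz):
        m=cv2.morphologyEx(m.astype(np.uint8),cv2.MORPH_OPEN,np.ones((3,3)))
        k=cv2.findContours(m,cv2.RETR_EXTERNAL,cv2.CHAIN_APPROX_NONE)[0];k=max(k,key=cv2.contourArea)
        k=cv2.convexHull(k)[:,0];return circ(onplane(c,k,zz))
    g=(H>55)&(H<85)&(S>120)&(z<.015)&ok&(P[...,0]>.3)
    print("trivet",hull(g,.008))
    t=onplane(c,[[188,262]],.008)[0] if n=="top" else t
    m=reg(t[0],t[1],.07)&(z>.062)&(z<.085)&(S<70)
    print("cup rim",m.sum(),np.median(z[m]),hull(m,.073))
    # everything above table: clusters
    m=(ok&(z>.02)&(P[...,0]>.3)&(P[...,0]<.75)&(abs(P[...,1])<.6)).astype(np.uint8)
    nn,L,st,ce=cv2.connectedComponentsWithStats(m)
    for i in range(1,nn):
        if st[i,4]>60:
            q=P[L==i];zt=np.percentile(q[:,2],99);tp=q[q[:,2]>zt-.012]
            print(" obj",np.round(ce[i]),"ztop",round(float(zt),3),"topctr",np.round((tp.min(0)+tp.max(0))[:2]/2,3),"top ext",np.round(np.ptp(tp,axis=0)[:2],3))
    cork=(H>8)&(H<20)&(z>.003)&(z<.012)&ok
    t2=onplane(c,[[339,229]],.006)[0] if n=="top" else t2
    cork&=reg(t2[0],t2[1],.065); print("cork",cork.sum(),hull(cork,.006),t2)
    hb=ok&(z>.19)&(z<.24)&(P[...,1]<-.15)&(P[...,0]>.3)&(H<20)&(S>80)&(V<130)
    q=P[hb];print("bar n",hb.sum(),"z",np.percentile(q[:,2],[5,50,95]))
    (cx,cy),(w,h),a=cv2.minAreaRect(np.argwhere(hb)[:,::-1].astype(np.float32))
    b=cv2.boxPoints(((cx,cy),(w,h),a));b=onplane(c,b,.225);e=sorted([(np.linalg.norm(b[i]-b[(i+1)%4]),i) for i in range(4)])
    m1,m2=[(b[i]+b[(i+1)%4])/2 for _,i in e[:2]]
    print("bar ends",m1,m2,"ctr",(m1+m2)/2,"len",np.linalg.norm(m1-m2),"wid",e[0][0],"ang",np.degrees(np.arctan2(*(m1-m2)[1::-1])))
    wm=ok&(z>.005)&(z<.075)&(P[...,1]<-.15)&(P[...,0]>.3)&(S<80)&(abs(z-.06)<.008)
    q=P[wm];print("warmer n",wm.sum(),circ(q) if wm.sum()>20 else "")
E
```

```text
top table z 0.0003033550536748475
trivet (array([471.7, 330.5,  73.8]), 0.2)
cup rim 198 0.07182674021567681 (array([476.5, 307.1,  10.3]), 1.6)
 obj [401. 177.] ztop 0.134 topctr [ 0.653 -0.156] top ext [0.066 0.066]
 obj [257. 195.] ztop 0.191 topctr [0.609 0.16 ] top ext [0.033 0.034]
 obj [154. 190.] ztop 0.049 topctr [0.637 0.404] top ext [0.041 0.042]
 obj [477. 250.] ztop 0.227 topctr [ 0.483 -0.305] top ext [0.068 0.069]
 obj [181. 257.] ztop 0.076 topctr [0.479 0.332] top ext [0.055 0.056]
 obj [258. 287.] ztop 0.242 topctr [0.41  0.155] top ext [0.025 0.027]
 obj [396. 297.] ztop 0.091 topctr [ 0.389 -0.142] top ext [0.021 0.03 ]
cork 1376 (array([549.5, -20.9,  49.3]), 0.5) [ 0.54839048 -0.02206172  0.006     ]
bar n 312 z [0.21864362 0.22451577 0.22739295]
bar ends [ 0.45227848 -0.27093194  0.225     ] [ 0.51397768 -0.33608369  0.225     ] ctr [ 0.48312808 -0.30350781  0.225     ] len 0.08973038238920841 wid 0.012891552577100176 ang 133.4409440327322
warmer n 365 (array([ 482.1, -309. ,   59.2]), 36.0)
scene table z 0.0022421138615786873
trivet (array([474.5, 331.9,  74.3
[... 331 characters left out ...]
[0.413 0.156] top ext [0.029 0.029]
 obj [310. 310.] ztop 0.192 topctr [0.613 0.162] top ext [0.034 0.036]
 obj [473. 338.] ztop 0.052 topctr [0.307 0.349] top ext [0.014 0.037]
 obj [402. 358.] ztop 0.078 topctr [0.482 0.332] top ext [0.058 0.059]
 obj [353. 422.] ztop 0.051 topctr [0.64  0.404] top ext [0.041 0.042]
cork 898 (array([551. , -23.3,  50.8]), 2.0) [ 0.54839048 -0.02206172  0.006     ]
bar n 204 z [0.21247953 0.22368195 0.22919896]
bar ends [ 0.41842429 -0.29783109  0.225     ] [ 1.01041349 -1.42601795  0.225     ] ctr [ 0.71441889 -0.86192452  0.225     ] len 1.2740709620681463 wid 0.22018972754955812 ang 117.68717335192146
warmer n 1360 (array([ 764.4, -600. ,  448.6]), 54.3)
```

```bash
cat >> h.py <<'E'
def mv(o,xyz,yaw):
    "shift/turn of a tool-down target from present pose, in servo units, and rows at full speed"
    A=R(o["tool_rot"]);B=R([180,0,yaw])
    t=A.T@(np.array(xyz)-o["tool_pos"]);w=Ro.from_matrix(A.T@B).as_rotvec()
    print("shift",np.round(t/.3,4),"turn",np.round(w/np.pi,4),"rows>=",round(np.linalg.norm(t)/.0417,1),round(np.degrees(np.linalg.norm(w))/7.16,1))
E
python3 - <<'E'
from h import *
from cell import get_obs
d=pickle.load(open("c0.pkl","rb"));o=get_obs()
for n in d:
    c=d[n];p=R(c["rotation"]).T@(o["tool_pos"]-np.array(c["origin"]));print(n,p[:2]/p[2]*c["fx"]+[c["cx"],c["cy"]])
    P=cloud(c)
    u,v=((45,430) if n=="top" else (600,370));print(P[v,u])
mv(o,[.191,.621,.33],162.9)
mv(o,[.4805,.332,.20],124.6)
mv(o,[.4805,.332,.33],124.6)
E
```

```text
scene [643.38610852 360.48111884]
[0.19326446 0.56988408 0.12363894]
top [-15.8468582  412.27458734]
[0.15070603 0.53053702 0.18946683]
shift [-1.100e-03  1.000e-04 -3.615e-01] turn [-0.0006  0.      0.0002] rows>= 2.6 0.0
shift [-1.2063 -0.6369  0.0731] turn [-5.00e-04  2.00e-04  2.13e-01] rows>= 9.8 5.4
shift [-1.2063 -0.6377 -0.3603] turn [-5.00e-04  2.00e-04  2.13e-01] rows>= 10.2 5.4
```

```bash
python3 - <<'E'
from h import *
d=pickle.load(open("c0.pkl","rb"))
for n in d:
    c=d[n];P=cloud(c);m=(c["depth"]>0)&(P[...,2]>.03)&(P[...,1]>.4)&(P[...,0]<.35)&(P[...,0]>-.1)
    q=P[m]
    for a in np.arange(.03,.5,.04):
        s=q[(q[:,2]>=a)&(q[:,2]<a+.04)]
        if len(s):print(n,round(a,2),len(s),s.min(0).round(3)[:2],s.max(0).round(3)[:2])
E
```

```text
scene 0.03 1101 [0.052 0.475] [0.204 0.657]
scene 0.07 1207 [0.045 0.467] [0.203 0.651]
scene 0.11 1261 [0.039 0.469] [0.2   0.642]
scene 0.15 1039 [0.104 0.513] [0.19  0.634]
scene 0.19 771 [0.102 0.519] [0.19  0.611]
scene 0.23 205 [0.168 0.561] [0.191 0.58 ]
scene 0.27 259 [0.176 0.526] [0.219 0.596]
scene 0.31 726 [0.159 0.519] [0.217 0.59 ]
top 0.03 948 [0.039 0.466] [0.2   0.615]
top 0.07 1192 [0.031 0.466] [0.199 0.62 ]
top 0.11 1404 [0.035 0.467] [0.195 0.628]
top 0.15 1710 [0.051 0.474] [0.187 0.634]
top 0.19 2508 [0.066 0.505] [0.187 0.605]
top 0.23 4 [0.176 0.567] [0.187 0.569]
top 0.27 160 [0.151 0.526] [0.205 0.545]
top 0.31 66 [0.176 0.519] [0.202 0.532]
```

```bash
python3 - <<'E'
from cell import eyes
import cv2
c=eyes.read_camera("wrist");cv2.imwrite("pics/w0.png",c["frame"][:,:,::-1]);print(c["fx"],c["cx"],c["cy"],c["mount"])
E
```

```text
371.64829954431775 318.34560082866784 235.15657742432873 [[ 1.27757882e-04 -9.68430314e-01 -2.49284399e-01  6.71449098e-02]
 [ 9.99999639e-01  3.33188051e-04 -7.81884358e-04  1.19728289e-03]
 [ 8.40259097e-04 -2.49284209e-01  9.68430006e-01 -1.61896118e-01]
 [ 0.00000000e+00  0.00000000e+00  0.00000000e+00  1.00000000e+00]]
```

View pics/w0.png

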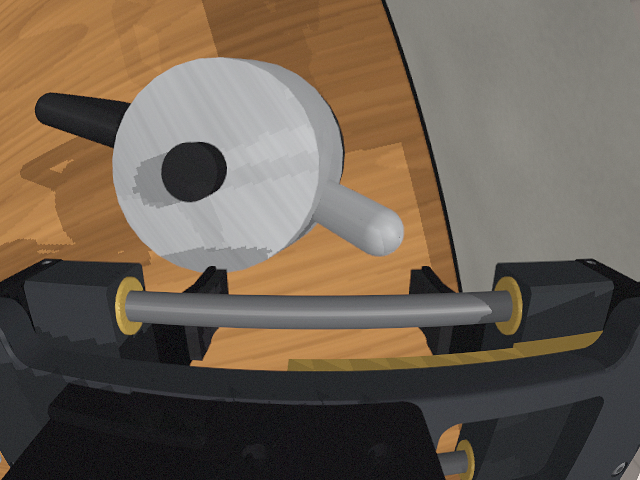

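The wrist view shows a large kettle beside the open fingers, with its body centred at (220,165) on the tool's +x side. It is not part of the job. I'll go straight up first, then move away from it.

>>> {"method": "servo_tool", "body": {
  "series": [
    [[0,0,-0.14,0,0,0,1],[0,0,-0.28,0,0,0,1],[0,0,-0.4,0,0,0,1],[0,0,-0.43,0,0,0,1],[-0.1,-0.05,-0.43,0,0,0.03,1],[-0.22,-0.11,-0.43,0,0,0.06,1],[-0.34,-0.18,-0.43,0,0,0.09,1],[-0.46,-0.24,-0.43,0,0,0.12,1],[-0.58,-0.31,-0.43,0,0,0.15,1],[-0.7,-0.37,-0.43,0,0,0.18,1],[-0.82,-0.43,-0.43,0,0,0.21,1],[-0.94,-0.5,-0.43,0,0,0.213,1]]
  ]
}}

```text
time_s: 1.15
tool_pos: [0.4173, 0.3939, 0.3512]
tool_rot: [180.0, -0.0, 124.4]
force: [-0.1, 0.8, -0.5]
grip_width: 0.0868
grasp_force: 0.0
```

```bash
python3 - <<'E'
from h import *
from cell import get_obs
o=get_obs();print(o["qpos"],o["tool_pos"],o["tool_rot"]);mv(o,[.4805,.332,.20],124.6)
E
```

```text
[-55.40514938   7.20758924  10.60763817  82.23741981  -1.33773824
  90.67284797 -10.50341361] [0.41729308 0.39390309 0.35121815] [ 1.79998788e+02 -1.47008530e-02  1.24391840e+02]
shift [-0.2894  0.0573  0.504 ] turn [ 0.     -0.0001 -0.0012] rows>= 4.2 0.0
```

>>> {"method": "servo_tool", "body": {
  "series": [
    [[-0.06,0.01,0.1,0,0,0,1],[-0.12,0.025,0.21,0,0,0,1],[-0.18,0.04,0.32,0,0,0,1],[-0.24,0.05,0.42,0,0,0,1],[-0.289,0.057,0.504,0,0,-0.001,1],[-0.289,0.057,0.504,0,0,-0.001,1],[-0.289,0.057,0.504,0,0,-0.001,1]]
  ]
}}

```text
time_s: 1.73
tool_pos: [0.4791, 0.3327, 0.1993]
tool_rot: [-179.8, 0.0, 124.7]
force: [-1.3, -1.0, -0.5]
grip_width: 0.0869
grasp_force: 0.0
```

```bash
cat >> h.py <<'E'
def wrays(c,o,uv):
    uv=np.atleast_2d(uv).astype(float);dx=uv-[c["cx"],c["cy"]];r=np.linalg.norm(dx,axis=1)+1e-9;th=r/c["fx"]
    ray=np.c_[dx/r[:,None]*np.sin(th)[:,None],np.cos(th)]
    A=R(o["tool_rot"]);M=np.array(c["mount"])
    return ray@M[:3,:3].T@A.T, A@M[:3,3]+o["tool_pos"]
def wplane(c,o,uv,z):
    r,p=wrays(c,o,uv);return p+r*((z-p[2])/r[:,2])[:,None]
def wcloud(c,o):
    v,u=np.mgrid[:480,:640];uv=np.c_[u.ravel(),v.ravel()];r,p=wrays(c,o,uv)
    M=np.array(c["mount"])[:3,:3];f=r@(R(o["tool_rot"])@M[:,2])
    f=np.where(f<.05,np.nan,f)
    return (p+r*(c["depth"].ravel()/f)[:,None]).reshape(480,640,3)
E
python3 - <<'E'
from h import *
from cell import get_obs,eyes
o=get_obs();c=eyes.read_camera("wrist");cv2.imwrite("pics/w1.png",c["frame"][:,:,::-1])
pickle.dump((c,o),open("w1.pkl","wb"))
P=wcloud(c,o);z=P[...,2]
m=(c["depth"]>0)&(np.hypot(P[...,0]-.48,P[...,1]-.332)<.05)&(z>.06)&(z<.09)
k=cv2.convexHull(max(cv2.findContours(m.astype(np.uint8),cv2.RETR_EXTERNAL,cv2.CHAIN_APPROX_NONE)[0],key=cv2.contourArea))[:,0]
print(o["tool_pos"],m.sum(),np.median(z[m]),circ(wplane(c,o,k,.073)),k.mean(0))
E
```

```text
[0.47906584 0.33268585 0.1992733 ] 1426 0.07217021477749899 (array([480.7, 335.2,  29. ]), 0.3) [323.2        228.16666667]
```

View pics/w1.png

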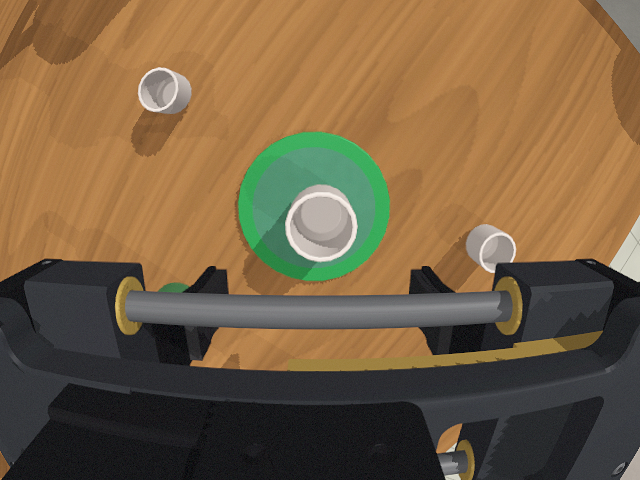

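The wrist view shows the cup rim as a circle at about (321,227), with radius 29.0 mm and centre (0.4807, 0.335), so it is the 58 mm cup. I'll descend around it.

>>> {"method": "servo_tool", "body": {
  "series": [
    [[0.004,0.009,0.07,0,0,0,1],[0.004,0.009,0.15,0,0,0,1],[0.004,0.009,0.23,0,0,0,1],[0.004,0.009,0.3,0,0,0,1],[0.004,0.009,0.36,0,0,0,1],[0.004,0.009,0.42,0,0,0,1],[0.004,0.009,0.47,0,0,0,1],[0.004,0.009,0.51,0,0,0,1],[0.004,0.009,0.54,0,0,0,1],[0.004,0.009,0.56,0,0,0,1],[0.004,0.009,0.56,0,0,0,1],[0.004,0.009,0.56,0,0,0,1]]
  ],
  "grip_force": 6
}}

```text
time_s: 2.78
tool_pos: [0.4815, 0.3367, 0.033]
tool_rot: [179.9, -0.0, 124.8]
force: [0.5, 1.1, -0.2]
grip_width: 0.087
grasp_force: 0.0
```

>>> {"method": "servo_tool", "body": {
  "series": [
    [[0,0,0,0,0,0,0.85],[0,0,0,0,0,0,0.75],[0,0,0,0,0,0,0.71],[0,0,0,0,0,0,0.69],[0,0,0,0,0,0,0.68],[0,0,0,0,0,0,0.67],[0,0,0,0,0,0,0.66],[0,0,0,0,0,0,0.65],[0,0,0,0,0,0,0.64],[0,0,0,0,0,0,0.62],[0,0,0,0,0,0,0.6],[0,0,0,0,0,0,0.6]]
  ],
  "grip_force": 6
}}

```text
time_s: 3.78
tool_pos: [0.4811, 0.3361, 0.0324]
tool_rot: [-180.0, -0.0, 124.8]
force: [-0.6, -1.6, 1.6]
grip_width: 0.0591
grasp_force: 6.0
```

>>> {"method": "servo_tool", "body": {
  "series": [
    [[0,0,0,0,0,0,0.55],[0,0,-0.005,0,0,0,0.55],[0,0,-0.015,0,0,0,0.55],[0,0,-0.03,0,0,0,0.55],[0,0,-0.06,0,0,0,0.55],[0,0,-0.1,0,0,0,0.55],[0,0,-0.15,0,0,0,0.55],[0,0,-0.2,0,0,0,0.55],[0,0,-0.24,0,0,0,0.55],[0,0,-0.26,0,0,0,0.55],[0,0,-0.27,0,0,0,0.55],[0,0,-0.27,0,0,0,0.55]]
  ]
}}

```text
time_s: 4.78
tool_pos: [0.4815, 0.3364, 0.1142]
tool_rot: [179.9, -0.0, 124.8]
force: [-0.4, -0.9, -1.7]
grip_width: 0.0589
grasp_force: 6.0
```

```bash
python3 - <<'E'
from h import *
from cell import get_obs,eyes
o=get_obs();c=eyes.read_camera("wrist")
pickle.dump((c,o),open("w2.pkl","wb"))
P=wcloud(c,o);A=R(o["tool_rot"]);Q=(P-o["tool_pos"])@A
m=(c["depth"]>0)&(abs(Q[...,0])<.05)&(abs(Q[...,1])<.035)&(Q[...,2]>-.06)&(Q[...,2]<-.0)&(c["frame"].min(-1)>100)
q=Q[m];print(m.sum(),np.percentile(q,[2,50,98],axis=0).round(4))
print(o["tool_pos"],o["force"],o["grasp_force"],o["grip_width"])
mv(o,[.4805,.332,.31],124.8)
mv(o,[.550,-.022,.31],88)
E
```

```text
8332 [[-0.0261 -0.0245 -0.041 ]
 [ 0.0154  0.0011 -0.0258]
 [ 0.0273  0.027  -0.0013]]
[0.48148354 0.33639647 0.11424382] [-0.42602953 -0.85883321 -1.70687041] 5.9997770092013525 0.058941554876774604
shift [-0.01   -0.0101 -0.6525] turn [ 0.0005 -0.0001 -0.0001] rows>= 4.7 0.0
shift [-1.1114 -0.4929 -0.6535] turn [ 4.000e-04 -2.000e-04  2.043e-01] rows>= 9.9 5.1
```

Cup is held with its rim 41 mm above the TCP, as expected. Next I'll raise it above the bystanders.

>>> {"method": "servo_tool", "body": {
  "series": [
    [[0,0,-0.02,0,0,0,0.55],[0,0,-0.06,0,0,0,0.55],[0,0,-0.12,0,0,0,0.55],[0,0,-0.19,0,0,0,0.55],[0,0,-0.26,0,0,0,0.55],[0,0,-0.34,0,0,0,0.55],[0,0,-0.42,0,0,0,0.55],[0,0,-0.5,0,0,0,0.55],[0,0,-0.57,0,0,0,0.55],[0,0,-0.62,0,0,0,0.55],[0,0,-0.65,0,0,0,0.55],[0,0,-0.655,0,0,0,0.55]]
  ]
}}

```text
time_s: 5.83
tool_pos: [0.4818, 0.3365, 0.3123]
tool_rot: [179.8, -0.0, 124.8]
force: [-0.1, -1.1, -2.2]
grip_width: 0.0585
grasp_force: 6.0
```

>>> {"method": "servo_tool", "body": {
  "series": [
    [[-0.02,-0.01,0,0,0,0.004,0.55],[-0.06,-0.03,0,0,0,0.011,0.55],[-0.12,-0.055,0,0,0,0.022,0.55],[-0.19,-0.085,0,0,0,0.035,0.55],[-0.26,-0.115,0,0,0,0.048,0.55],[-0.33,-0.147,0,0,0,0.061,0.55],[-0.4,-0.178,0,0,0,0.074,0.55],[-0.47,-0.209,0,0,0,0.086,0.55],[-0.54,-0.24,0,0,0,0.1,0.55],[-0.61,-0.271,0,0,0,0.112,0.55],[-0.68,-0.302,0,0,0,0.125,0.55],[-0.75,-0.333,0,0,0,0.138,0.55]]
  ]
}}

```text
time_s: 6.83
tool_pos: [0.5278, 0.092, 0.3099]
tool_rot: [180.0, -0.0, 99.7]
force: [1.0, 0.1, 0.1]
grip_width: 0.0587
grasp_force: 6.0
```

```bash
python3 - <<'E'
from h import *
from cell import get_obs
o=get_obs();print(o["tool_pos"],o["tool_rot"],o["qpos"],o["grip_width"])
mv(o,[.550,-.022,.30],88)
E
```

```text
[0.52779409 0.09203709 0.30992288] [ 1.79984962e+02 -6.13678250e-03  9.97044803e+01] [-37.50304894   2.30561381  25.7614113   92.2264481   -1.01031831
  85.6822951   -1.97951255] 0.05867635859561949
shift [-0.3872  0.0089  0.033 ] turn [ 0.0001 -0.      0.065 ] rows>= 2.8 1.6
```

>>> {"method": "servo_tool", "body": {
  "series": [
    [[-0.06,0,0,0,0,0.01,0.55],[-0.12,0,0,0,0,0.02,0.55],[-0.18,0.003,0,0,0,0.03,0.55],[-0.24,0.005,0.01,0,0,0.04,0.55],[-0.29,0.007,0.02,0,0,0.05,0.55],[-0.33,0.008,0.04,0,0,0.06,0.55],[-0.36,0.009,0.08,0,0,0.065,0.55],[-0.38,0.009,0.14,0,0,0.065,0.55],[-0.387,0.009,0.2,0,0,0.065,0.55],[-0.387,0.009,0.25,0,0,0.065,0.55],[-0.387,0.009,0.29,0,0,0.065,0.55],[-0.387,0.009,0.3,0,0,0.065,0.55]]
  ]
}}

```text
time_s: 7.83
tool_pos: [0.5486, -0.0191, 0.2167]
tool_rot: [-179.7, 0.0, 88.3]
force: [-0.4, 0.4, -1.1]
grip_width: 0.0587
grasp_force: 6.0
```

```bash
python3 - <<'E'
from h import *
from cell import get_obs,eyes
o=get_obs();print(o["tool_pos"],o["tool_rot"],o["qpos"],o["grip_width"],o["force"])
c=eyes.read_camera("wrist");cv2.imwrite("pics/w3.png",c["frame"][:,:,::-1])
P=wcloud(c,o);A=R(o["tool_rot"]);Q=(P-o["tool_pos"])@A
m=(c["depth"]>0)&(np.hypot(P[...,0]-.55,P[...,1]+.022)<.07)&(P[...,2]>.003)&(P[...,2]<.015)
k=cv2.convexHull(np.argwhere(m)[:,::-1].astype(np.int32))[:,0]
print("coaster?",m.sum(),circ(wplane(c,o,k,.006)))
m=(c["depth"]>0)&(abs(Q[...,0])<.05)&(abs(Q[...,1])<.035)&(Q[...,2]>-.06)&(Q[...,2]<-.036)&(c["frame"].min(-1)>100)
print("rim in tool",circ(Q[m]),np.median(Q[m][:,2]))
mv(o,[.550,-.022,.040],88)
E
```

```text
[ 0.54858311 -0.01911245  0.21667559] [-1.79736633e+02  3.06742091e-02  8.82639993e+01] [-30.2337356    6.63824445  32.00507463  99.00515044  -3.59479312
  75.64958563   0.77047986] 0.058688233287829426 [-0.37542167  0.40020067 -1.08546395]
coaster? 5865 (array([551.9, -19.3,  49.7]), 0.3)
rim in tool (array([ 0.6,  0.8, 26.3]), 1.2) -0.03997725351235818
shift [-0.0092  0.0077  0.5889] turn [-0.0015  0.0002  0.0015] rows>= 4.2 0.1
```

View pics/w3.png

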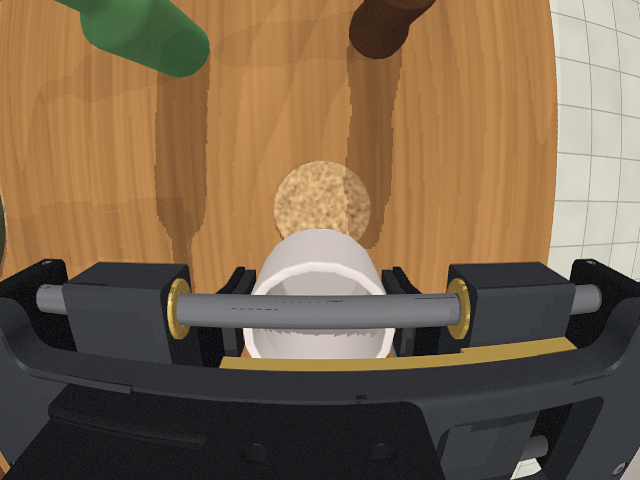

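The view shows the cup held upright at (320,305), and the coaster at (322,205) comes out with radius 49.7 mm and centre (0.552, -0.019). Descending to about 5 mm above the coaster.

>>> {"method": "servo_tool", "body": {
  "series": [
    [[-0.003,0.009,0.06,0,0,0,0.55],[-0.003,0.009,0.13,0,0,0,0.55],[-0.003,0.009,0.2,0,0,0,0.55],[-0.003,0.009,0.27,0,0,0,0.55],[-0.003,0.009,0.34,0,0,0,0.55],[-0.003,0.009,0.41,0,0,0,0.55],[-0.003,0.009,0.47,0,0,0,0.55],[-0.003,0.009,0.52,0,0,0,0.55],[-0.003,0.009,0.56,0,0,0,0.55],[-0.003,0.009,0.585,0,0,0,0.55],[-0.003,0.009,0.6,0,0,0,0.55],[-0.003,0.009,0.605,0,0,0,0.55]]
  ]
}}

```text
time_s: 8.88
tool_pos: [0.553, -0.0204, 0.0382]
tool_rot: [180.0, -0.0, 88.2]
force: [0.3, 0.5, -1.6]
grip_width: 0.0589
grasp_force: 6.0
```

>>> {"method": "servo_tool", "body": {
  "series": [
    [[0,0,0,0,0,0,0.55],[0,0,0,0,0,0,0.55],[0,0,0,0,0,0,0.55]]
  ]
}}

```text
time_s: 9.13
tool_pos: [0.5535, -0.0205, 0.0392]
tool_rot: [179.9, -0.0, 88.2]
force: [-0.1, 0.4, -0.7]
grip_width: 0.0593
grasp_force: 6.0
```

>>> {"method": "servo_tool", "body": {
  "series": [
    [[0,0,0.003,0,0,0,0.55],[0,0,0.006,0,0,0,0.55],[0,0,0.009,0,0,0,0.55],[0,0,0.012,0,0,0,0.55],[0,0,0.015,0,0,0,0.55],[0,0,0.017,0,0,0,0.55],[0,0,0.019,0,0,0,0.55],[0,0,0.019,0,0,0,0.55]]
  ]
}}

```text
time_s: 9.8
tool_pos: [0.5527, -0.0205, 0.0325]
tool_rot: [-180.0, 0.0, 88.2]
force: [0.7, 0.1, -1.8]
grip_width: 0.0587
grasp_force: 6.0
```

>>> {"method": "servo_tool", "body": {
  "series": [
    [[0,0,0.001,0,0,0,0.55],[0,0,0.002,0,0,0,0.55],[0,0,0.003,0,0,0,0.55],[0,0,0.004,0,0,0,0.55]]
  ]
}}

```text
time_s: 10.13
tool_pos: [0.5529, -0.0205, 0.0315]
tool_rot: [180.0, -0.0, 88.2]
force: [0.2, -0.3, -0.8]
grip_width: 0.0589
grasp_force: 6.0
```

>>> {"method": "servo_tool", "body": {
  "series": [
    [[0,0,0.001,0,0,0,0.55],[0,0,0.002,0,0,0,0.55],[0,0,0.003,0,0,0,0.55]]
  ]
}}

```text
time_s: 10.38
tool_pos: [0.5528, -0.0205, 0.0305]
tool_rot: [180.0, -0.0, 88.2]
force: [-0.2, 0.6, -1.1]
grip_width: 0.0587
grasp_force: 6.0
```

>>> {"method": "servo_tool", "body": {
  "series": [
    [[0,0,0.001,0,0,0,0.55],[0,0,0.002,0,0,0,0.55],[0,0,0.002,0,0,0,0.55],[0,0,0.002,0,0,0,0.55]]
  ]
}}

```text
time_s: 10.72
tool_pos: [0.5529, -0.0205, 0.0304]
tool_rot: [180.0, -0.0, 88.2]
force: [-1.3, 0.5, 4.5]
grip_width: 0.059
grasp_force: 6.0
```

>>> {"method": "servo_tool", "body": {
  "series": [
    [[0,0,0.001,0,0,0,0.55],[0,0,0.002,0,0,0,0.55],[0,0,0.002,0,0,0,0.55],[0,0,0.002,0,0,0,0.55]]
  ]
}}

```text
time_s: 11.05
tool_pos: [0.5529, -0.0205, 0.0302]
tool_rot: [180.0, -0.0, 88.2]
force: [-2.7, 0.1, 7.4]
grip_width: 0.059
grasp_force: 6.0
```

Contact. I'll relieve the load a little and release slowly.

>>> {"method": "servo_tool", "body": {
  "series": [
    [[0,0,-0.001,0,0,0,0.55],[0,0,-0.002,0,0,0,0.6],[0,0,-0.002,0,0,0,0.66],[0,0,-0.002,0,0,0,0.68],[0,0,-0.002,0,0,0,0.7],[0,0,-0.002,0,0,0,0.73],[0,0,-0.002,0,0,0,0.78],[0,0,-0.002,0,0,0,0.85],[0,0,-0.002,0,0,0,0.95],[0,0,-0.002,0,0,0,1],[0,0,-0.002,0,0,0,1],[0,0,-0.002,0,0,0,1]]
  ]
}}

```text
time_s: 12.05
tool_pos: [0.5528, -0.0205, 0.0299]
tool_rot: [180.0, -0.0, 88.2]
force: [-0.2, -0.0, -0.1]
grip_width: 0.0854
grasp_force: 0.0
```

>>> {"method": "servo_tool", "body": {
  "series": [
    [[0,0,-0.01,0,0,0,1],[0,0,-0.03,0,0,0,1],[0,0,-0.07,0,0,0,1],[0,0,-0.13,0,0,0,1],[0,0,-0.2,0,0,0,1],[0,0,-0.3,0,0,0,1],[0,0,-0.4,0,0,0,1],[0,0,-0.5,0,0,0,1],[0,0,-0.6,0,0,0,1],[0,0,-0.7,0,0,0,1],[0,0,-0.8,0,0,0,1],[0,0,-0.87,0,0,0,1]]
  ]
}}

```text
time_s: 13.05
tool_pos: [0.5534, -0.021, 0.2955]
tool_rot: [179.7, -0.1, 88.2]
force: [0.4, -0.8, 0.6]
grip_width: 0.0872
grasp_force: 0.0
```

```bash
python3 - <<'E'
from h import *
from cell import get_obs,eyes
o=get_obs();print(o["tool_pos"],o["tool_rot"],o["qpos"])
c=eyes.read_camera("wrist");P=wcloud(c,o);z=P[...,2]
m=(c["depth"]>0)&(np.hypot(P[...,0]-.552,P[...,1]+.02)<.05)&(z>.055)&(z<.09)
k=cv2.convexHull(np.argwhere(m)[:,::-1].astype(np.int32))[:,0]
print("cup",m.sum(),np.median(z[m]),circ(wplane(c,o,k,.071)))
for y in (133.4,-46.6): mv(o,[.4845,-.304,.33],y)
E
```

```text
[ 0.55339997 -0.02101414  0.29549288] [ 1.79729836e+02 -6.54329629e-02  8.82028704e+01] [-30.75865288   4.82614275  32.51412558  91.74359317  -2.67171747
  83.91989795   0.13681835]
cup 787 0.07015257682722542 (array([553.6, -20.6,  29. ]), 0.5)
shift [-0.9499 -0.1994 -0.1171] turn [ 1.600e-03  2.000e-04 -2.511e-01] rows>= 7.0 6.3
shift [-0.9499 -0.1994 -0.1171] turn [ 3.000e-04 -1.900e-03  7.489e-01] rows>= 7.0 18.8
```

Cup stands centred on the coaster, at (0.5536, -0.0206) against (0.552, -0.019). Now to the teapot.

>>> {"method": "servo_tool", "body": {
  "series": [
    [[-0.05,-0.01,-0.02,0,0,-0.02,1],[-0.14,-0.03,-0.05,0,0,-0.045,1],[-0.25,-0.05,-0.08,0,0,-0.07,1],[-0.37,-0.08,-0.1,0,0,-0.1,1],[-0.49,-0.1,-0.11,0,0,-0.13,1],[-0.61,-0.13,-0.117,0,0,-0.16,0.9],[-0.72,-0.15,-0.117,0,0,-0.19,0.8],[-0.82,-0.17,-0.117,0,0,-0.22,0.7],[-0.9,-0.19,-0.117,0,0,-0.24,0.6],[-0.95,-0.199,-0.117,0,0,-0.251,0.6],[-0.95,-0.199,-0.117,0,0,-0.251,0.6],[-0.95,-0.199,-0.117,0,0,-0.251,0.6]]
  ]
}}

```text
time_s: 14.1
tool_pos: [0.4838, -0.3043, 0.3268]
tool_rot: [180.0, 0.0, 133.2]
force: [-0.3, -0.4, 1.3]
grip_width: 0.0542
grasp_force: 0.0
```

```bash
python3 - <<'E'
from h import *
from cell import get_obs,eyes
o=get_obs();print(o["tool_pos"],o["tool_rot"],o["qpos"])
c=eyes.read_camera("wrist");cv2.imwrite("pics/w4.png",c["frame"][:,:,::-1])
P=wcloud(c,o);z=P[...,2];hsv=cv2.cvtColor(c["frame"],cv2.COLOR_RGB2HSV)
m=(c["depth"]>0)&(np.hypot(P[...,0]-.4845,P[...,1]+.304)<.07)&(z>.205)&(z<.24)
w=m&(hsv[...,1]>80)
for mm in(m,w):
    r=cv2.minAreaRect(np.argwhere(mm)[:,::-1].astype(np.float32));b=wplane(c,o,cv2.boxPoints(r),.225)
    e=sorted([(np.linalg.norm(b[i]-b[(i+1)%4]),i) for i in range(4)]);m1,m2=[(b[i]+b[(i+1)%4])/2 for _,i in e[:2]]
    print(mm.sum(),np.median(z[mm]),r[0],"ctr",(m1+m2)/2,"len",np.linalg.norm(m1-m2),"wid",e[0][0],"ang",np.degrees(np.arctan2(*(m1-m2)[1::-1])))
E
```

```text
[ 0.48379597 -0.30428196  0.32675327] [1.79954661e+02 2.64645654e-02 1.33226854e+02] [-10.00477856   8.11827515  44.73185536  86.25891819  -5.7462802
  87.92936767  77.87019169]
1976 0.22436388439523455 (317.80499267578125, 229.00473022460938) ctr [ 0.48273363 -0.30181745  0.225     ] len 0.09421553384735348 wid 0.011725197460554622 ang 134.5724039397726
1743 0.22447530719020864 (317.4602355957031, 232.55181884765625) ctr [ 0.4842727  -0.30384266  0.225     ] len 0.08908072463137388 wid 0.010879028646425539 ang 134.33441257136613
```

View pics/w4.png

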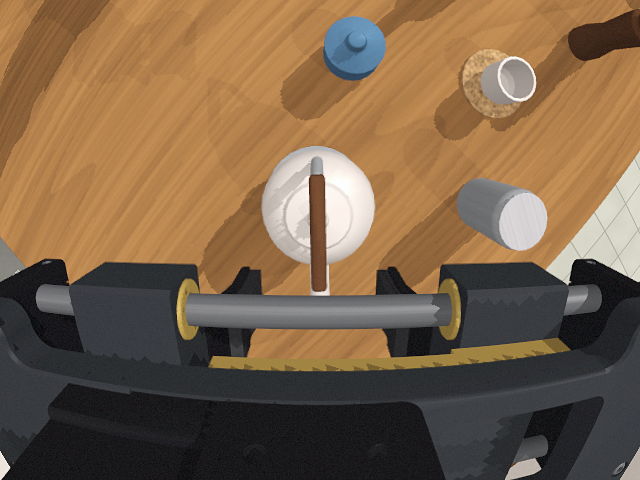

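The wrist view shows the bar from (317,175) to (319,290), lined up with the tool x axis to within 1° and centred at (0.4843, -0.3038, 0.225). The cup stands on the coaster at (515,80). Descending around the bar.

>>> {"method": "servo_tool", "body": {
  "series": [
    [[0,0.002,0.04,0,0,-0.0045,0.6],[0,0.002,0.09,0,0,-0.0045,0.6],[0,0.002,0.14,0,0,-0.0045,0.6],[0,0.002,0.2,0,0,-0.0045,0.6],[0,0.002,0.25,0,0,-0.0045,0.6],[0,0.002,0.3,0,0,-0.0045,0.6],[0,0.002,0.34,0,0,-0.0045,0.6],[0,0.002,0.37,0,0,-0.0045,0.6],[0,0.002,0.4,0,0,-0.0045,0.6],[0,0.002,0.42,0,0,-0.0045,0.6],[0,0.002,0.426,0,0,-0.0045,0.6],[0,0.002,0.426,0,0,-0.0045,0.6]]
  ],
  "grip_force": 12
}}

```text
time_s: 15.15
tool_pos: [0.4848, -0.303, 0.198]
tool_rot: [-180.0, -0.0, 134.2]
force: [0.6, -0.4, 0.4]
grip_width: 0.0518
grasp_force: 0.0
```

>>> {"method": "servo_tool", "body": {
  "series": [
    [[0,0,0,0,0,0,0.5],[0,0,0,0,0,0,0.4],[0,0,0,0,0,0,0.3],[0,0,0,0,0,0,0.24],[0,0,0,0,0,0,0.2],[0,0,0,0,0,0,0.18],[0,0,0,0,0,0,0.16],[0,0,0,0,0,0,0.14],[0,0,0,0,0,0,0.12],[0,0,0,0,0,0,0.1],[0,0,0,0,0,0,0.05],[0,0,0,0,0,0,0.05]]
  ],
  "grip_force": 12
}}

```text
time_s: 16.15
tool_pos: [0.4846, -0.3036, 0.1984]
tool_rot: [-180.0, 0.0, 134.2]
force: [-2.0, -1.8, 2.4]
grip_width: 0.0121
grasp_force: 12.0
```

>>> {"method": "servo_tool", "body": {
  "series": [
    [[0,0,-0.003,0,0,0,0],[0,0,-0.006,0,0,0,0],[0,0,-0.01,0,0,0,0],[0,0,-0.015,0,0,0,0],[0,0,-0.022,0,0,0,0],[0,0,-0.03,0,0,0,0],[0,0,-0.036,0,0,0,0],[0,0,-0.04,0,0,0,0],[0,0,-0.04,0,0,0,0],[0,0,-0.04,0,0,0,0]]
  ],
  "grip_force": 13
}}

```text
time_s: 16.98
tool_pos: [0.4849, -0.3032, 0.2104]
tool_rot: [180.0, 0.0, 134.2]
force: [-1.1, -0.7, -5.9]
grip_width: 0.0114
grasp_force: 13.0
```

```bash
python3 - <<'E'
from h import *
from cell import get_obs
o=get_obs();print(o["tool_pos"],o["tool_rot"],o["qpos"],o["force"],o["wrist_torque"],o["grip_width"])
E
```

```text
[ 0.48488681 -0.3031727   0.21035183] [1.79986569e+02 1.31775339e-02 1.34229624e+02] [-9.29902456 11.01959866 44.04020994 96.96352802 -7.91086105 75.18788534
 80.47057697] [-1.13815043 -0.70000011 -5.87421035] [-0.02364214  0.1009541   0.01931264] 0.011435591381699271
```

The force reads -5.9 N, which is the teapot's full weight. Raising it clear of everything (bottom about 0.27).

>>> {"method": "servo_tool", "body": {
  "series": [
    [[0,0,-0.01,0,0,0,0],[0,0,-0.03,0,0,0,0],[0,0,-0.06,0,0,0,0],[0,0,-0.1,0,0,0,0],[0,0,-0.15,0,0,0,0],[0,0,-0.2,0,0,0,0],[0,0,-0.25,0,0,0,0],[0,0,-0.3,0,0,0,0],[0,0,-0.35,0,0,0,0],[0,0,-0.4,0,0,0,0],[0,0,-0.45,0,0,0,0],[0,0,-0.5,0,0,0,0]]
  ]
}}

```text
time_s: 17.98
tool_pos: [0.4848, -0.3033, 0.3625]
tool_rot: [180.0, 0.1, 134.2]
force: [0.3, -0.2, -5.2]
grip_width: 0.0115
grasp_force: 13.0
```

>>> {"method": "servo_tool", "body": {
  "series": [
    [[0,0,-0.04,0,0,0,0],[0,0,-0.08,0,0,0,0],[0,0,-0.115,0,0,0,0],[0,0,-0.14,0,0,0,0],[0,0,-0.155,0,0,0,0],[0,0,-0.167,0,0,0,0],[0,0,-0.167,0,0,0,0],[0,0,-0.167,0,0,0,0]]
  ]
}}

```text
time_s: 18.65
tool_pos: [0.4847, -0.3031, 0.41]
tool_rot: [-180.0, -0.0, 134.2]
force: [-0.3, 0.4, -5.6]
grip_width: 0.0115
grasp_force: 13.0
```

```bash
python3 - <<'E'
from h import *
from cell import get_obs
o=get_obs();print(o["tool_pos"],o["tool_rot"],o["qpos"],o["force"],o["wrist_torque"],o["grip_width"])
for p,y in(([.53,0,.41],134.2),([.473,.332,.41],134.2)): mv(o,p,y)
E
```

```text
[ 0.4847322  -0.30312508  0.40997602] [-1.79988841e+02 -3.10412047e-02  1.34223441e+02] [-9.23690486  8.842064   45.20489025 76.33622318 -6.30939007 97.39706949
 79.03695641] [-0.2659802   0.37354374 -5.64746618] [0.00702312 0.09620196 0.02986883] 0.011484092457753805
shift [6.188e-01 8.129e-01 1.000e-04] turn [-0.0001 -0.0002  0.0001] rows>= 7.3 0.0
shift [1.5444e+00 1.4486e+00 5.0000e-04] turn [-0.0001 -0.0002  0.0001] rows>= 15.2 0.0
```

>>> {"method": "servo_tool", "body": {
  "series": [
    [[0.005,0.004,0,0,0,0,0],[0.014,0.013,0,0,0,0,0],[0.028,0.026,0,0,0,0,0],[0.046,0.043,0,0,0,0,0],[0.07,0.065,0,0,0,0,0],[0.097,0.091,0,0,0,0,0],[0.13,0.122,0,0,0,0,0],[0.167,0.156,0,0,0,0,0],[0.207,0.194,0,0,0,0,0],[0.249,0.233,0,0,0,0,0],[0.292,0.274,0,0,0,0,0],[0.337,0.316,0,0,0,0,0]]
  ]
}}

```text
time_s: 19.65
tool_pos: [0.4819, -0.1629, 0.4105]
tool_rot: [180.0, 0.0, 134.3]
force: [-0.2, 0.9, -4.3]
grip_width: 0.012
grasp_force: 13.0
```

>>> {"method": "servo_tool", "body": {
  "series": [
    [[0.046,0.043,0,0,0,0,0],[0.093,0.087,0,0,0,0,0],[0.139,0.13,0,0,0,0,0],[0.185,0.174,0,0,0,0,0],[0.232,0.217,0,0,0,0,0],[0.278,0.261,0,0,0,0,0],[0.324,0.304,0,0,0,0,0],[0.371,0.348,0,0,0,0,0],[0.417,0.391,0,0,0,0,0],[0.463,0.435,0,0,0,0,0],[0.51,0.478,0,0,0,0,0],[0.556,0.522,0,0,0,0,0]]
  ]
}}

```text
time_s: 20.65
tool_pos: [0.4773, 0.0659, 0.4106]
tool_rot: [180.0, -0.0, 134.3]
force: [0.9, 0.0, -4.9]
grip_width: 0.0118
grasp_force: 13.0
```

```bash
python3 - <<'E'
from h import *
from cell import get_obs
o=get_obs();print(o["tool_pos"],o["tool_rot"],o["qpos"],o["force"],o["wrist_torque"],o["grip_width"])
mv(o,[.473,.332,.41],134.2)
E
```

```text
[0.47725473 0.06594386 0.41057887] [ 1.79970320e+02 -2.26495194e-03  1.34293295e+02] [-33.28715972  -4.54173521  20.68569394  87.11177987   1.59765673
  97.11144076  31.83085985] [ 0.90806692  0.04928234 -4.93865817] [-0.00793727  0.04504827  0.01045029] 0.011782734299209336
shift [0.6447 0.6092 0.0023] turn [ 0.0002 -0.      0.0005] rows>= 6.4 0.0
```

>>> {"method": "servo_tool", "body": {
  "series": [
    [[0.046,0.043,0,0,0,0,0],[0.093,0.087,0,0,0,0,0],[0.139,0.13,0,0,0,0,0],[0.185,0.174,0,0,0,0,0],[0.232,0.217,0,0,0,0,0],[0.278,0.261,0,0,0,0,0],[0.324,0.304,0,0,0,0,0],[0.371,0.348,0,0,0,0,0],[0.415,0.391,0,0,0,0,0],[0.455,0.43,0,0,0,0,0],[0.492,0.465,0,0,0,0,0],[0.526,0.497,0,0,0,0,0]]
  ]
}}

```text
time_s: 21.65
tool_pos: [0.4743, 0.2829, 0.4103]
tool_rot: [-180.0, -0.0, 134.3]
force: [0.5, -0.3, -6.3]
grip_width: 0.0118
grasp_force: 13.0
```

>>> {"method": "servo_tool", "body": {
  "series": [
    [[0.03,0.028,0,0,0,0,0],[0.056,0.053,0,0,0,0,0],[0.078,0.074,0,0,0,0,0],[0.096,0.091,0,0,0,0,0],[0.108,0.102,0,0,0,0,0],[0.114,0.108,0,0,0,0,0],[0.114,0.108,0,0,0,0,0],[0.114,0.108,0,0,0,0,0],[0.114,0.108,0,0,0,0,0]]
  ]
}}

```text
time_s: 22.4
tool_pos: [0.4746, 0.3275, 0.4106]
tool_rot: [180.0, 0.0, 134.2]
force: [0.3, -0.4, -5.0]
grip_width: 0.0119
grasp_force: 13.0
```

```bash
python3 - <<'E'
from h import *
from cell import get_obs,eyes
o=get_obs();print(o["tool_pos"],o["tool_rot"],o["qpos"],o["force"],o["wrist_torque"],o["grip_width"])
mv(o,[.473,.332,.16],134.2)
c=eyes.read_camera("scene");cv2.imwrite("pics/s5.png",c["frame"][:,:,::-1])
P=cloud(c);m=(c["depth"]>0)&(abs(P[...,0]-.47)<.13)&(abs(P[...,1]-.33)<.13)&(P[...,2]>.2)&(P[...,2]<.45)&(c["frame"].min(-1)>110)
print(m.sum(),np.percentile(P[m],[1,50,99],axis=0).round(3))
E
```

```text
[0.47457536 0.32751793 0.41056612] [1.79990015e+02 2.31599065e-02 1.34153600e+02] [-45.29395954   8.10164389   9.34804187  74.56907962  -1.30107346
  97.42041677   7.94765089] [ 0.25365481 -0.44938513 -4.97561543] [-0.0401594   0.09153409  0.01463328] 0.011948691559674759
shift [0.0147 0.0065 0.8352] turn [ 0.0001  0.0001 -0.0003] rows>= 6.0 0.0
3661 [[0.435 0.262 0.299]
 [0.498 0.349 0.353]
 [0.546 0.384 0.402]]
```

View pics/s5.png

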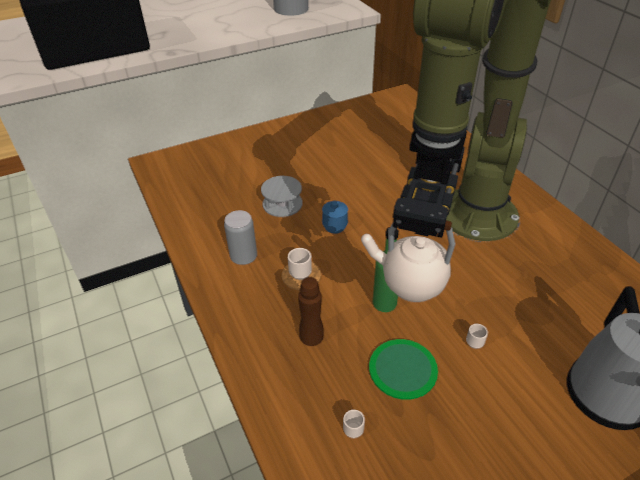

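The teapot hangs upright, with its belly at (417,268), and the trivet at (403,368) is empty. The cup is on the coaster at (300,265), and the bystanders look undisturbed. Descending.

>>> {"method": "servo_tool", "body": {
  "series": [
    [[0.001,0,0.01,0,0,0,0],[0.003,0.001,0.03,0,0,0,0],[0.005,0.002,0.06,0,0,0,0],[0.007,0.003,0.1,0,0,0,0],[0.009,0.004,0.15,0,0,0,0],[0.011,0.005,0.2,0,0,0,0],[0.013,0.006,0.25,0,0,0,0],[0.015,0.0065,0.3,0,0,0,0],[0.015,0.0065,0.35,0,0,0,0],[0.015,0.0065,0.4,0,0,0,0],[0.015,0.0065,0.45,0,0,0,0],[0.015,0.0065,0.5,0,0,0,0]]
  ]
}}

```text
time_s: 23.45
tool_pos: [0.4719, 0.3326, 0.2585]
tool_rot: [-179.9, -0.0, 134.2]
force: [0.9, -0.0, -5.2]
grip_width: 0.0119
grasp_force: 13.0
```

>>> {"method": "servo_tool", "body": {
  "series": [
    [[0,0,0.05,0,0,0,0],[0,0,0.1,0,0,0,0],[0,0,0.15,0,0,0,0],[0,0,0.195,0,0,0,0],[0,0,0.235,0,0,0,0],[0,0,0.27,0,0,0,0],[0,0,0.295,0,0,0,0],[0,0,0.31,0,0,0,0],[0,0,0.315,0,0,0,0],[0,0,0.315,0,0,0,0],[0,0,0.315,0,0,0,0]]
  ]
}}

```text
time_s: 24.37
tool_pos: [0.4729, 0.3333, 0.1666]
tool_rot: [179.9, 0.0, 134.2]
force: [-0.4, -0.3, -4.9]
grip_width: 0.0117
grasp_force: 13.0
```

```bash
python3 - <<'E'
from h import *
from cell import get_obs,eyes
o=get_obs();print(o["tool_pos"],o["tool_rot"],o["force"],o["wrist_torque"],o["grip_width"])
mv(o,[.473,.332,.1464],134.2)
c=eyes.read_camera("wrist");P=wcloud(c,o);z=P[...,2];hsv=cv2.cvtColor(c["frame"],cv2.COLOR_RGB2HSV)
g=(c["depth"]>0)&(hsv[...,0]>55)&(hsv[...,0]<85)&(hsv[...,1]>120)&(z<.02)
k=cv2.convexHull(np.argwhere(g)[:,::-1].astype(np.int32))[:,0]
print("trivet",g.sum(),circ(wplane(c,o,k,.008)))
s=eyes.read_camera("top");P=cloud(s);m=(s["depth"]>0)&(np.hypot(P[...,0]-.473,P[...,1]-.332)<.13)&(P[...,2]>.03)
pickle.dump((s,c,o),open("s6.pkl","wb"));cv2.imwrite("pics/t6.png",s["frame"][:,:,::-1])
E
```

```text
[0.47289879 0.33325047 0.16656485] [1.79923755e+02 5.68926606e-03 1.34228102e+02] [-0.39175762 -0.33192939 -4.85024361] [0.00608634 0.02444882 0.05290635] 0.011727224545350353
shift [-0.0032 -0.0028  0.0672] turn [0.0004 0.     0.0002] rows>= 0.5 0.0
trivet 2933 (array([474.9, 329.3,  77.1]), 19.6)
```

>>> {"method": "servo_tool", "body": {
  "series": [
    [[0,0,0.005,0,0,0,0],[0,0,0.012,0,0,0,0],[0,0,0.02,0,0,0,0],[0,0,0.028,0,0,0,0],[0,0,0.036,0,0,0,0],[0,0,0.042,0,0,0,0],[0,0,0.047,0,0,0,0],[0,0,0.05,0,0,0,0],[0,0,0.053,0,0,0,0],[0,0,0.055,0,0,0,0],[0,0,0.055,0,0,0,0]]
  ]
}}

```text
time_s: 25.38
tool_pos: [0.4725, 0.3329, 0.1493]
tool_rot: [-180.0, -0.0, 134.2]
force: [-0.6, -0.2, -5.3]
grip_width: 0.0118
grasp_force: 13.0
```

>>> {"method": "servo_tool", "body": {
  "series": [
    [[0,0,0.0015,0,0,0,0],[0,0,0.003,0,0,0,0],[0,0,0.0045,0,0,0,0],[0,0,0.006,0,0,0,0],[0,0,0.006,0,0,0,0]]
  ]
}}

```text
time_s: 25.8
tool_pos: [0.4725, 0.3329, 0.1475]
tool_rot: [-180.0, -0.0, 134.2]
force: [0.1, 0.4, -5.0]
grip_width: 0.0119
grasp_force: 13.0
```

>>> {"method": "servo_tool", "body": {
  "series": [
    [[0,0,0.001,0,0,0,0],[0,0,0.002,0,0,0,0],[0,0,0.003,0,0,0,0],[0,0,0.003,0,0,0,0]]
  ]
}}

```text
time_s: 26.13
tool_pos: [0.4725, 0.3329, 0.1466]
tool_rot: [180.0, -0.0, 134.2]
force: [0.0, 0.4, -5.3]
grip_width: 0.012
grasp_force: 13.0
```

>>> {"method": "servo_tool", "body": {
  "series": [
    [[0,0,0.001,0,0,0,0],[0,0,0.002,0,0,0,0],[0,0,0.002,0,0,0,0],[0,0,0.002,0,0,0,0]]
  ]
}}

```text
time_s: 26.47
tool_pos: [0.4726, 0.3331, 0.1463]
tool_rot: [180.0, -0.0, 134.2]
force: [0.1, -0.3, -3.6]
grip_width: 0.0121
grasp_force: 13.0
```

>>> {"method": "servo_tool", "body": {
  "series": [
    [[0,0,0.001,0,0,0,0],[0,0,0.002,0,0,0,0],[0,0,0.002,0,0,0,0],[0,0,0.002,0,0,0,0]]
  ]
}}

```text
time_s: 26.8
tool_pos: [0.4727, 0.3332, 0.1463]
tool_rot: [179.9, -0.0, 134.2]
force: [-1.6, 0.0, 2.2]
grip_width: 0.0114
grasp_force: 13.0
```

Standing on the trivet. Releasing slowly, then going straight up.

>>> {"method": "servo_tool", "body": {
  "series": [
    [[0,0,0,0,0,0,0.1],[0,0,0,0,0,0,0.13],[0,0,0,0,0,0,0.15],[0,0,0,0,0,0,0.17],[0,0,0,0,0,0,0.2],[0,0,0,0,0,0,0.25],[0,0,0,0,0,0,0.32],[0,0,0,0,0,0,0.4],[0,0,0,0,0,0,0.5],[0,0,0,0,0,0,0.6],[0,0,0,0,0,0,0.6],[0,0,0,0,0,0,0.6]]
  ]
}}

```text
time_s: 27.8
tool_pos: [0.4725, 0.333, 0.1455]
tool_rot: [180.0, 0.0, 134.2]
force: [-0.8, 0.3, -0.1]
grip_width: 0.0493
grasp_force: 0.0
```

>>> {"method": "servo_tool", "body": {
  "series": [
    [[0,0,-0.01,0,0,0,0.6],[0,0,-0.03,0,0,0,0.6],[0,0,-0.06,0,0,0,0.6],[0,0,-0.11,0,0,0,0.6],[0,0,-0.17,0,0,0,0.6],[0,0,-0.24,0,0,0,0.6],[0,0,-0.32,0,0,0,0.6],[0,0,-0.4,0,0,0,0.6],[0,0,-0.47,0,0,0,0.6],[0,0,-0.52,0,0,0,0.6],[0,0,-0.55,0,0,0,0.6],[0,0,-0.55,0,0,0,0.6]]
  ]
}}

```text
time_s: 28.8
tool_pos: [0.4734, 0.3335, 0.3136]
tool_rot: [179.7, 0.0, 134.2]
force: [0.5, -0.1, -0.1]
grip_width: 0.0521
grasp_force: 0.0
```

```bash
python3 - <<'E'
from h import *
from cell import get_obs,eyes
o=get_obs();print(o["tool_pos"],o["grip_width"],o["force"])
c=eyes.read_camera("scene");cv2.imwrite("pics/s7.png",c["frame"][:,:,::-1])
P=cloud(c);z=P[...,2];ok=c["depth"]>0
m=(ok&(z>.02)&(P[...,0]>.3)&(P[...,0]<.75)&(abs(P[...,1])<.6)).astype(np.uint8)
nn,L,st,ce=cv2.connectedComponentsWithStats(m)
for i in range(1,nn):
    if st[i,4]>60:
        q=P[L==i];zt=np.percentile(q[:,2],99);tp=q[q[:,2]>zt-.012];print(np.round(ce[i]),round(float(zt),3),np.round((tp.min(0)+tp.max(0))[:2]/2,3))
w=eyes.read_camera("wrist");P=wcloud(w,o);z=P[...,2];hsv=cv2.cvtColor(w["frame"],cv2.COLOR_RGB2HSV)
m=(w["depth"]>0)&(np.hypot(P[...,0]-.473,P[...,1]-.333)<.08)&(z>.15)&(z<.19)&(hsv[...,1]>80)
print("bar",m.sum(),np.median(P[m],axis=0),(P[m].min(0)+P[m].max(0))/2)
E
```

```text
[0.47336681 0.33353402 0.3135993 ] 0.05207948209551972 [ 0.49800771 -0.08571911 -0.08724247]
[441. 138.] 0.732 [0.408 0.289]
[280. 189.] 0.068 [ 0.48  -0.303]
[334. 215.] 0.093 [ 0.392 -0.143]
[240. 235.] 0.135 [ 0.658 -0.155]
[306. 295.] 0.191 [0.614 0.162]
[403. 349.] 0.176 [0.474 0.332]
[473. 338.] 0.051 [0.308 0.35 ]
[353. 422.] 0.051 [0.64  0.405]
bar 1412 [0.4722654  0.33510421 0.17432519] [0.47364244 0.3336679  0.17211164]
```

View pics/s7.png

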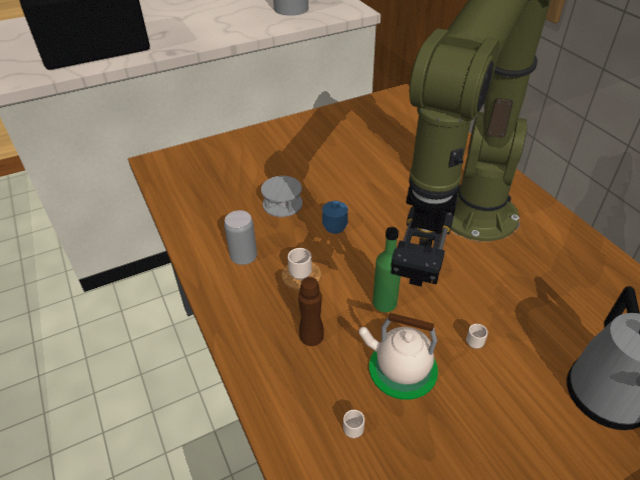

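The teapot stands centred on the trivet at (404,358), with the bar at (0.4736, 0.3337) and its top at 0.174. The cup is on the coaster at (300,265), the bystanders are where they were, and the arm is clear. Handing in.

```bash
python3 -c "
from cell import env
print(env.sign_off())"
```

```text
the job is handed in; nothing more can be done
None
```

The job is handed in after about 29 s: the cup stands upright on the coaster, the teapot stands upright on the trivet, and the bystanders look undisturbed; sign-off returned no verdict.

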